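# Level the rocking tea-light stand

## Robot

A 7-joint arm with a two-finger parallel gripper is mounted at the origin on the work surface. World frame = base frame: x ahead of the robot, y to its left, z up, the work surface at z = 0. Lengths are in m, angles in rad, forces in N, time in s.
With the tool pointing down it reaches from about 0.425 to 0.875 m from the base axis. Payload 4.7 kg.
Tool frame: the origin (TCP) lies between the finger pads; the fingertips stand 14 mm ahead of it and the grasp point (between the pads) lies 5 mm behind it (tip_reach is the distance from the TCP to the fingertips, in m); z points along the fingers, y is the direction in which the jaws open and shut (so a half turn about z gives the same grasp; the last joint's range is limited). The gripper opens to 87 mm and grips with 3 to 60 N. Pads are 19 mm wide; open, the fingers measure 117 mm over their backs; the gripper's body (75 mm by 190 mm) begins 51 mm behind the grasp point.
Start: joints at [1.124, 0.321, -0.07, 1.45, 0.023, 1.371, -0.057], TCP at [0.289, -0.582, 0.237] pointing down, gripper open.
Joint ranges: [-2.86, 2.86], [-0.3, 2.09], [-1.38, 1.24], [0.06, 2.45], [-1.56, 4.7], [0.09, 2.05], [-2.69, 2.69]. Speed limits (rad/s): [2.57, 2.57, 3.14, 3.14, 3.14, 3.14, 3.14].

## Interface

Orientations are given as a rotation vector (axis times angle).
In Python, from cell import read_state, capture, camera_model, hand_in, tip_reach gives the robot as it stands. The module is installed in compiled form; this text tells all that it offers.
- The arm moves only by the tool move_arm, never from a script. Its argument "commands" is a list of rows, each a list of 2 entries, a list of its own where there are three numbers: the shift along the tool's x, y, z in mm, then the turn, a rotation vector about the tool's x, y, z in degrees. In form: [[[tx, ty, tz], [wx, wy, wz]], ...]. A call has 1 to 5 rows; each row is the pose to reach, as a shift and turn from the pose commanded when the call began, along the tool's axes at that moment; what a row does not reach only later rows make up. A row lasts 1/12 s, in which the tool goes at most 41.7 mm and 7.16 degrees, less where a joint would pass 70% of its speed; a pose out of reach is approached as far as the arm can. A call with a gripper value outside its range is refused whole. "grip" is the closure, from 0 (fully open) to 1 (shut), set as the call begins (left out, the last holds). The fingers move at their own pace and stop on an object; "squeeze" is the grip in N (left out, the last holds). Time passes only in rows, so rows that repeat a pose let the fingers close. It gives the time, the measured TCP pose, the force and the opening at its end, in the units of the state.
- read_state(): the state, without advancing time (a new reading comes with each control period).
- capture(name): name is "scene" or "top"; returns the picture (420x560x3 uint8, red, green, blue); there is no depth.
- camera_model(name): a dict with "fx", "fy", "cx", "cy" (pixels), "R" (3x3) and "t" (3): a world point X has camera coordinates R X + t. Camera axes: x right, y down, z forward; pixel columns grow to the right and rows downward; lengths in m; the calibration is good to about 2 mm. A picture is of the moment at which its call begins. camera_model takes no time and is no camera call.
- hand_in(): hands the job in, once; it reports no verdict.
The state is a dict: "time": time; "joint_positions": joint angles; "joint_vel": joint speeds; "tau": joint torques, N m; "tool_pos": TCP position; "tool_rot": TCP orientation; "wrist_force": force on the tool from outside, world axes, zero at the start; "wrist_torque": the same for the moment, N m; "opening": opening from 0.0 (shut) to 1.0 (fully open).
Only numpy, scipy, OpenCV 4.12 (cv2) and the standard library are available. Lean on these libraries where they do the work, as an engineer would, in place of code of your own. Each camera call takes 0.05 s, during which the arm holds its last target.

## Task

The low wooden stand that carries the three-tier tea-light tray rocks, because the screw foot at its front left corner (seen from the robot) is backed off. Screw that foot down, clockwise by its bar knob, by less than half a turn until the knob's bar lies parallel to the stand's front edge and the stand sits level on all its feet. Then let go, leaving the stand where it is.

Things in the scene. Friction and masses are not known exactly. Their poses are not given: they have to be found in the camera images.
- tea_stand: Rocking stand, loose, 1.8 kg: board 230 (x) by 210 (y) mm, top 32 mm up, feet at x +-95, y +-85; origin at its centre, level with the feet's undersides; front edge at -x, left +y. Fixed on it: tea-light tray, x -1 to 91, y -67 to 67, top 92 mm up. Backed-off foot: x -95, y +85; its twin at y -85 is right. Leans 1 to 2.5 deg. A second, like stand with a wooden box is steady.
- foot_grip (a point): Grip point of the backed-off foot's knob, on the screw axis. The knob is a grey upright bar 46 mm long, 12 mm thick, its top 12 mm above this point; below it a flange 36 mm across, its top 24 mm below this point; the board's top is 32 to 37 mm below. Axes turn with the knob: y along the bar, x across it (pinch along x), z up the screw. Right when the bar is parallel to the stand's y axis.
- foot_screw (a joint): Knob angle in rad: 0 when the foot is right (bar parallel to the front edge), negative when backed off (starts near -0.7 to -1.25); grows turning clockwise from above. 1 rad lowers the foot 3.8 mm against the board; the knob itself stays at its height as the stand rises. Drag 0.06 N m; stops 0.9 rad past 0 (too far: it rocks again); stays where left.

How it is judged:
By the outcome, as a careful person would: the job done as asked, in the order asked, and still so for the second after the job is handed in, with the robot touching nothing.
It also fails if it takes over 38 s, if anything falls off the work surface, if the arm or the gripper's body presses on something with over 40 N, if the wrist force passes 120 N, or if a joint passes its speed limit or range.

## Working session

There is one attempt and no reset: what is moved stays moved. The work goes in short steps, Python scripts to look and compute and a tool call to move; the robot and the scene stay as the last step left them, time stands still between calls to the robot, and variables do not carry over. Pictures are saved under pics/ and viewed, and the job is handed in when it is done.

Besides the shell and the picture viewer there is one more tool, called after ">>>" as name(argument=value, ...) on one line, values as JSON. move_arm: Moves the arm, as the interface text tells. Its arguments: {"type":"object","properties":{"commands":{"type":"array"},"grip":{"type":"number"},"squeeze":{"type":"number"}},"required":["commands"]}

```bash
mkdir -p pics
python3 - <<'E'
from cell import *
import cv2
for n in("scene","top"):
    im=capture(n); cv2.imwrite(f"pics/{n}0.png",im[:,:,::-1]); print(n,camera_model(n))
s=read_state(); print(s, tip_reach if not callable(tip_reach) else tip_reach())
E
```

```text
scene {'fx': 441.78140299954873, 'fy': 441.78140299954873, 'cx': 279.0787709632241, 'cy': 204.8505788871286, 'R': array([[-3.39227067e-01,  9.40704453e-01,  3.58701534e-04],
       [ 7.83958265e-01,  2.82913598e-01, -5.52602330e-01],
       [-5.19936954e-01, -1.87176460e-01, -8.33444981e-01]]), 't': array([ 0.13513607, -0.39207254,  1.14680482])}
top {'fx': 419.62843361346626, 'fy': 419.62843361346626, 'cx': 279.40729882589835, 'cy': 213.93549560810254, 'R': array([[-0.00786159, -0.99983793, -0.01619599],
       [-0.99130501,  0.00991991, -0.13120962],
       [ 0.13134901,  0.01502365, -0.99122234]]), 't': array([0.03873881, 0.52503884, 0.96446072])}
{'time': 0.1, 'joint_positions': array([ 1.12411248,  0.32172477, -0.07008612,  1.45156359,  0.02261484,
        1.37081363, -0.05689863]), 'joint_vel': array([-0.00050157, -0.00029168, -0.00048735, -0.00302749,  0.000172  ,
        0.0008571 , -0.0006348 ]), 'tau': array([-5.07657933e-04, -4.92573667e+01, -4.05867314e-01, -3.13399816e+01,
       -6.41218317e-02,  3.94750165e-02,  7.56522832e-05]), 'tool_pos': array([ 0.28876212, -0.58179971,  0.23558123]), 'tool_rot': array([-3.05696485e+00, -7.17086346e-01,  7.83123314e-04]), 'wrist_force': array([1.23196127, 0.31235988, 0.25100336]), 'wrist_torque': array([-0.04292438, -0.02436449, -0.0186265 ]), 'opening': 1.0009370781365692} 0.014
```

View pics/scene0.png

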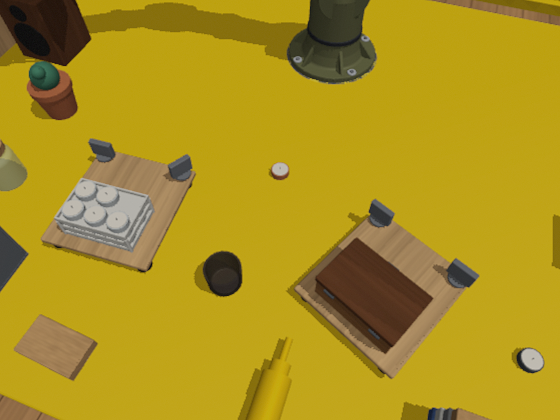

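View pics/top0.png

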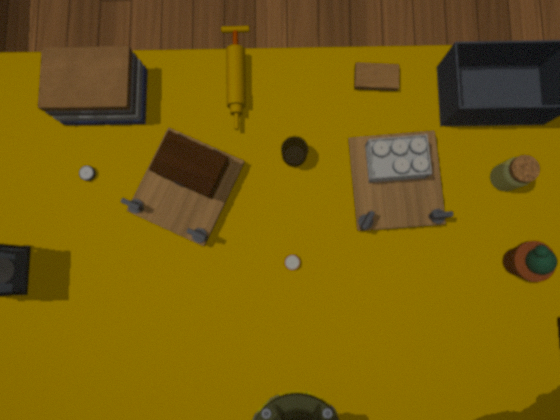

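Run:
```python
import cv2
t=cv2.imread("pics/top0.png")[120:245,335:460]; s=cv2.imread("pics/scene0.png")[130:275,35:205]
cv2.imwrite("pics/tc.png",cv2.resize(t,None,fx=4.8,fy=4.8,interpolation=cv2.INTER_CUBIC)*1)
cv2.imwrite("pics/sc.png",cv2.resize(s,None,fx=4,fy=4,interpolation=cv2.INTER_CUBIC))
```

```text
(no output)
```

View pics/tc.png

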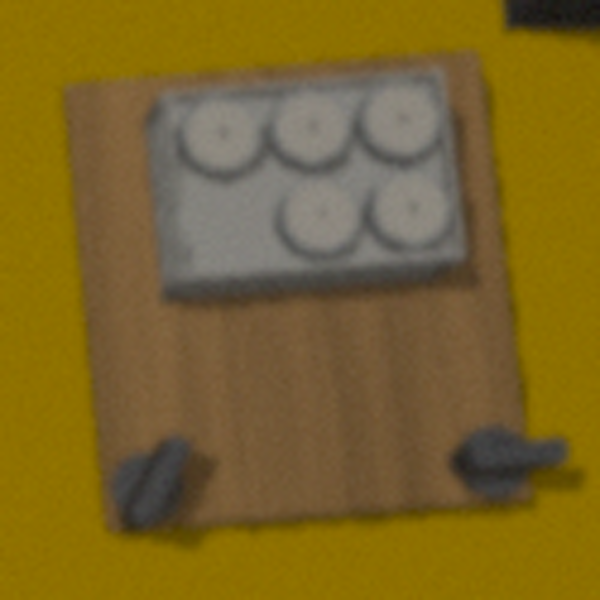

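View pics/sc.png

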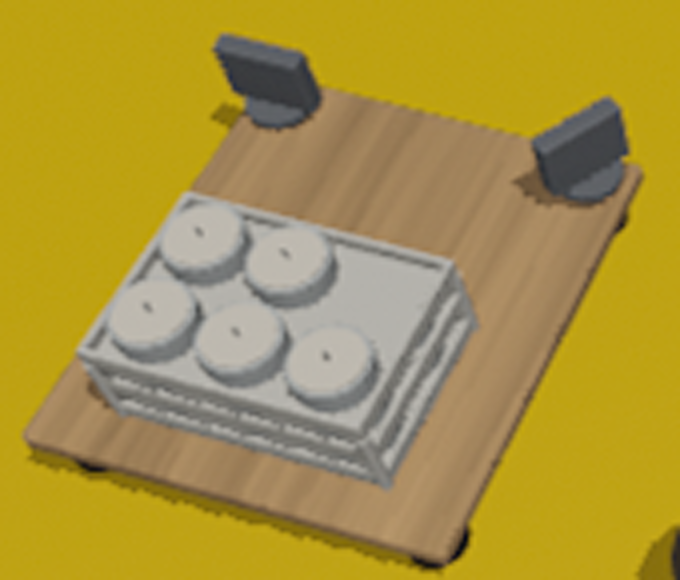

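Run:
```python
import cv2,numpy as np
t=cv2.imread("pics/top0.png")[205:240,350:385]; s=cv2.imread("pics/scene0.png")[148:188,162:202]
u=lambda i:cv2.convertScaleAbs(cv2.resize(i,(560,560),interpolation=cv2.INTER_NEAREST),alpha=1.6)
cv2.imwrite("pics/k0.png",cv2.resize(np.hstack([u(t),u(s)]),(800,400)))
```

```text
(no output)
```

View pics/k0.png

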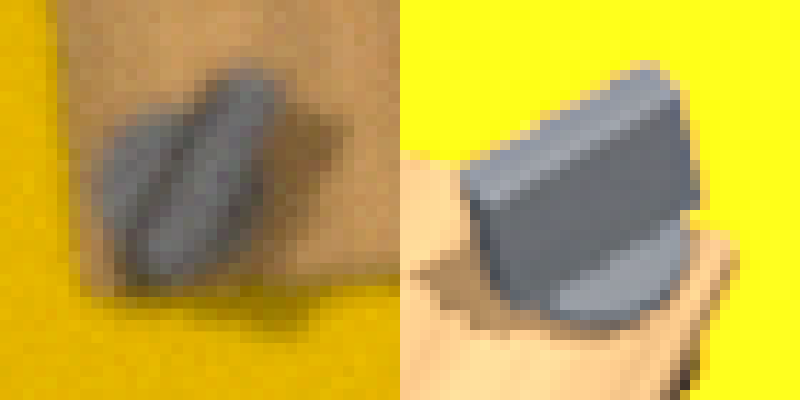

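```bash
cat > h.py <<'E'
import numpy as np
from cell import *
def ray(n,u,v,z):
    m=camera_model(n);d=m["R"].T@np.array([(u-m["cx"])/m["fx"],(v-m["cy"])/m["fy"],1]);c=-m["R"].T@m["t"]
    return c+d*(z-c[2])/d[2]
E
python3 - <<'E'
from h import *
for n,P in(("scene",[(169.1,166.4),(187.6,155.5)]),("top",[(363.5,227.7),(371.5,211.7)])):
    a,b=[ray(n,*p,.076) for p in P]; d=b-a
    print(n,a,b,(a+b)/2,np.linalg.norm(d),np.degrees(np.arctan2(d[1],d[0])))
c=[ray("top",335+u/4.8-.5,120+v/4.8-.5,z) for u,v,z in[(65,87,.032),(478,52,.033),(533,500,.032),(110,530,.027)]]
print(np.round(c,4))
sc=[ray("scene",35+u/4-.5,130+v/4-.5,z) for u,v,z in[(450,560,.032),(28,440,.033),(322,88,.032),(640,172,.027)]]
print(np.round(sc,4))
for q in(c,sc):
  for i,j in((0,1),(3,2),(0,3),(1,2)):
    d=q[j]-q[i]; print(i,j,np.linalg.norm(d[:2]),np.degrees(np.arctan2(d[1],d[0])))
c=np.array(c);ctr=c.mean(0);print(ctr,np.array(sc).mean(0))
from scipy.spatial.transform import Rotation as R
print(R.from_rotvec(read_state()['tool_rot']).as_matrix())
E
```

```text
scene [ 0.52422094 -0.17805709  0.076     ] [ 0.48787716 -0.15686821  0.076     ] [ 0.50604905 -0.16746265  0.076     ] 0.04206944543199613 149.7572748500927
top [ 0.48655764 -0.15685703  0.076     ] [ 0.52295404 -0.17625574  0.076     ] [ 0.50475584 -0.16655638  0.076     ] 0.04124328031358741 -28.056918972111585
[[ 0.712  -0.1349  0.032 ]
 [ 0.7272 -0.3443  0.033 ]
 [ 0.4986 -0.3588  0.032 ]
 [ 0.4862 -0.1513  0.027 ]]
[[ 0.7146 -0.1317  0.032 ]
 [ 0.7272 -0.3417  0.033 ]
 [ 0.4989 -0.3278  0.032 ]
 [ 0.4894 -0.1499  0.027 ]]
0 1 0.20995461264403895 -85.8214786379126
3 2 0.20789011799554838 -86.57320831838524
0 3 0.2263792857878423 -175.8477367845817
1 2 0.22911716476434565 -176.36817799649623
0 1 0.21033152675604214 -86.54411713772282
3 2 0.17812273263909992 -86.92784646295415
0 3 0.22590931107169995 -175.38283289269836
1 2 0.22873131574986283 176.51670521168614
[ 0.60598928 -0.24734557  0.031     ] [ 0.60752939 -0.23778993  0.031     ]
[[ 8.95689181e-01  4.44679825e-01 -8.62171778e-04]
 [ 4.44680648e-01 -8.95687946e-01  1.49128952e-03]
 [-1.09090506e-04 -1.71912299e-03 -9.99998516e-01]]
```

>>> move_arm(commands=[[[0, 0, -35], [0, 0, -7]], [[0, 0, -65], [0, 0, -14]], [[30, -22, -70], [0, 0, -21]], [[60, -44, -70], [0, 0, -28]], [[92, -67, -70], [0, 0, -35]]], grip=0)

```text
time: 0.52
tool_pos: [0.3415, -0.4809, 0.3068]
tool_rot: [2.698, 1.608, -0.0]
wrist_force: [1.4, 0.8, -0.1]
opening: 1.0
```

```bash
cat >> h.py <<'E'
from scipy.spatial.transform import Rotation as Ro
def todo(p,yaw):  # yaw = world angle of tool y
    s=read_state();R=Ro.from_rotvec(s['tool_rot']).as_matrix();y=np.radians(yaw)
    yy=np.array([np.cos(y),np.sin(y),0]);zz=np.array([0,0,-1.]);G=np.c_[np.cross(yy,zz),yy,zz]
    print("t",s['time'],"pos",s['tool_pos'],"yaw",np.degrees(np.arctan2(R[1,1],R[0,1])),"open",s['opening'],"F",s['wrist_force'],"T",s['wrist_torque'])
    print("shift mm",np.round(R.T@(np.array(p)-s['tool_pos'])*1e3,1),"turn",np.round(np.degrees(Ro.from_matrix(R.T@G).as_rotvec()),1),"q",np.round(s['joint_positions'],2))
E
python3 -c "
from h import *
todo((.5055,-.1672,.2),60.5)"
```

```text
t 0.5167 pos [ 0.34152872 -0.48091571  0.30683619] yaw -28.391021659654324 open 0.9995720216660082 F [ 1.40671143  0.80897708 -0.14685889] T [-0.02584383 -0.07392919 -0.0264425 ]
shift mm [354.   -5.  106.6] turn [  0.    0.1 -88.9] q [ 1.08  0.18 -0.2   1.49  0.04  1.48  0.39]
```

>>> move_arm(commands=[[[36, 0, 0], [0, 0, -7]], [[72, -1, 0], [0, 0, -14]], [[108, -2, 0], [0, 0, -21]], [[144, -3, 0], [0, 0, -28]], [[180, -3, 0], [0, 0, -35]]])

```text
time: 0.93
tool_pos: [0.4253, -0.32, 0.3063]
tool_rot: [-2.087, -2.348, 0.001]
wrist_force: [0.9, -0.5, -0.2]
opening: 0.996
```

```bash
python3 -c "
from h import *
todo((.5055,-.1672,.2),60.5)"
```

```text
t 0.9333 pos [ 0.42532379 -0.32001622  0.30625027] yaw 6.73552407263892 open 0.995970104308573 F [ 0.88382999 -0.54081359 -0.18281867] T [-0.02359257 -0.13108884  0.02143805]
shift mm [142.4  97.6 106.2] turn [ -0.   -0.  -53.8] q [ 0.95  0.06 -0.37  1.62  0.02  1.46  0.69]
```

>>> move_arm(commands=[[[28, 19, 10], [0, 0, -7]], [[56, 38, 20], [0, 0, -14]], [[85, 58, 40], [0, 0, -21]], [[114, 78, 60], [0, 0, -28]], [[142, 98, 80], [0, 0, -35]]])

```text
time: 1.35
tool_pos: [0.507, -0.168, 0.2258]
tool_rot: [1.284, 2.867, -0.001]
wrist_force: [0.7, -0.8, -0.5]
opening: 0.996
```

```bash
python3 -c "
from h import *
todo((.5055,-.1672,.2),60.5)"
```

```text
t 1.35 pos [ 0.50703435 -0.16804386  0.22575498] yaw 41.747284164745565 open 0.995952383831725 F [ 0.73040708 -0.81494097 -0.50925097] T [-0.00331405 -0.15753899  0.04223344]
shift mm [ 1.7 -0.6 25.8] turn [ -0.    0.  -18.8] q [ 0.78  0.11 -0.54  1.74  0.06  1.31  0.95]
```

>>> move_arm(commands=[[[1, 0, 25], [0, 0, -7]], [[2, -1, 55], [0, 0, -14]], [[2, -1, 80], [0, 0, -19]], [[2, -1, 90], [0, 0, -19]], [[2, -1, 90], [0, 0, -19]]])

```text
time: 1.77
tool_pos: [0.5025, -0.1684, 0.1338]
tool_rot: [-0.805, -3.031, -0.002]
wrist_force: [-0.4, -0.0, 0.2]
opening: 1.004
```

Run:
```python
from h import *
import cv2
todo((.5055,-.1672,.059),60.5)
a=capture("top");b=capture("scene")
u=lambda i:cv2.resize(i,(400,400),interpolation=cv2.INTER_CUBIC)
cv2.imwrite("pics/g1.png",np.hstack([u(a[160:280,310:430]),u(b[100:220,130:250])])[:,:,::-1])
```

```text
t 1.7667 pos [ 0.50251407 -0.16839714  0.13375722] yaw 60.252653681849566 open 1.0038306370953405 F [-0.39500575 -0.01691776  0.2457167 ] T [ 0.09374325 -0.08119403  0.00948092]
shift mm [-2.4  2.6 74.7] turn [-0.  -0.3 -0.2] q [ 0.78  0.19 -0.56  1.85  0.11  1.13  1.24]
```

View pics/g1.png

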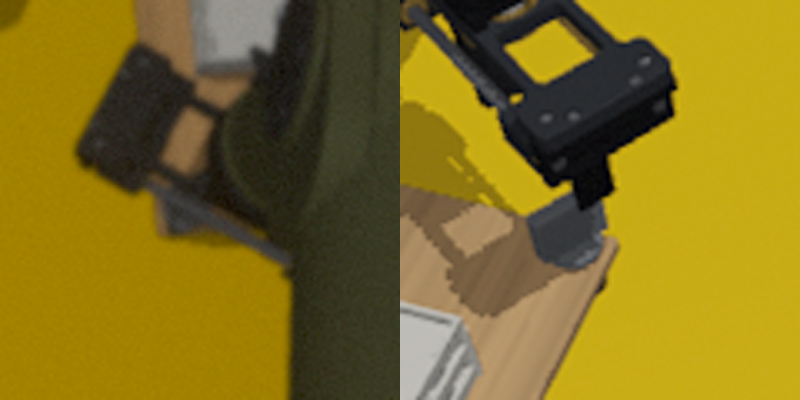

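Run:
```python
from h import *
todo((.5055,-.1672,.059),60.5)
```

```text
t 1.8667 pos [ 0.50505016 -0.16917949  0.13726526] yaw 60.264690826322955 open 0.9976811872130613 F [-0.3488344   1.00103752  0.27322276] T [ 0.12922293 -0.13345198  0.0022881 ]
shift mm [ 0.6  1.9 78.3] turn [ 0.   0.  -0.2] q [ 0.78  0.19 -0.56  1.85  0.11  1.14  1.24]
```

>>> move_arm(commands=[[[0, 1, 20], [0, 0, 0]], [[1, 2, 42], [0, 0, 0]], [[1, 2, 62], [0, 0, 0]], [[1, 2, 74], [0, 0, 0]], [[1, 2, 78], [0, 0, 0]]])

```text
time: 2.28
tool_pos: [0.5046, -0.167, 0.0581]
tool_rot: [-0.804, -3.036, 0.0]
wrist_force: [-0.5, 0.9, -0.1]
opening: 1.003
```

Run:
```python
from h import *
import cv2
b=capture("scene")
todo((.5055,-.1672,.059),60.5)
u=lambda i:cv2.resize(i,(600,600),interpolation=cv2.INTER_CUBIC)
cv2.imwrite("pics/g2.png",u(b[100:220,130:250])[:,:,::-1])
```

```text
t 2.3333 pos [ 0.50470541 -0.16689424  0.05824421] yaw 60.337992727486046 open 1.0004923914095831 F [ 0.4406042   0.03653307 -0.09923391] T [ 0.03110412 -0.12680809 -0.02621136]
shift mm [-0.8  0.1 -0.8] turn [-0.  -0.  -0.2] q [ 0.76  0.28 -0.54  1.92  0.17  0.98  1.18]
```

View pics/g2.png

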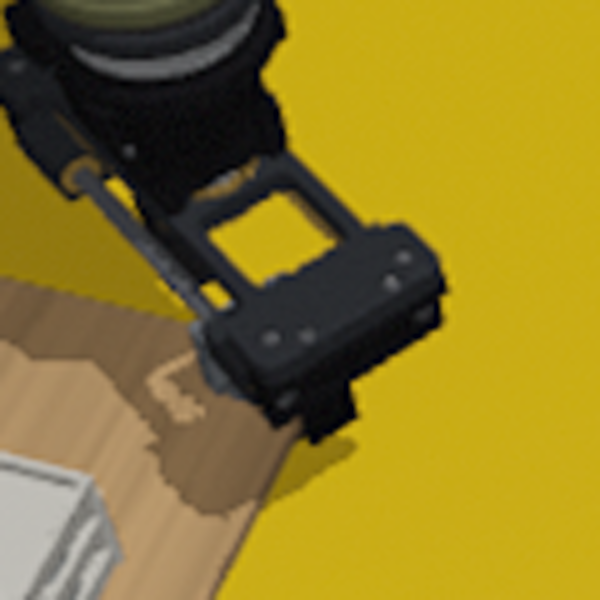

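>>> move_arm(commands=[[[0, 0, 0], [0, 0, 0]], [[0, 0, 0], [0, 0, 0]], [[0, 0, 0], [0, 0, 0]], [[0, 0, 0], [0, 0, 0]], [[0, 0, 0], [0, 0, 0]]], grip=1, squeeze=8)

```text
time: 2.75
tool_pos: [0.5052, -0.1669, 0.0593]
tool_rot: [0.802, 3.036, -0.001]
wrist_force: [-0.2, -0.2, -0.3]
opening: 0.707
```

Run:
```python
from h import *
todo((.5055,-.1672,.059),60.5)
```

```text
t 2.75 pos [ 0.50523092 -0.16691883  0.05928229] yaw 60.393889621873406 open 0.7071779455792343 F [-0.1592131  -0.22730787 -0.25496333] T [ 0.072725   -0.11688356  0.02804256]
shift mm [-0.4 -0.1  0.3] turn [-0.   0.1 -0.1] q [ 0.76  0.28 -0.55  1.92  0.17  0.98  1.19]
```

>>> move_arm(commands=[[[0, 0, 0], [0, 0, 0]], [[0, 0, 0], [0, 0, 0]], [[0, 0, 0], [0, 0, 0]], [[0, 0, 0], [0, 0, 0]], [[0, 0, 0], [0, 0, 0]]])

```text
time: 3.17
tool_pos: [0.5047, -0.1667, 0.0585]
tool_rot: [-0.802, -3.037, 0.0]
wrist_force: [-0.4, -0.3, 0.8]
opening: 0.329
```

>>> move_arm(commands=[[[0, 0, 0], [0, 0, 0]], [[0, 0, 0], [0, 0, 0]], [[0, 0, 0], [0, 0, 0]], [[0, 0, 0], [0, 0, 0]], [[0, 0, 0], [0, 0, 0]]])

```text
time: 3.58
tool_pos: [0.5047, -0.1668, 0.0585]
tool_rot: [-0.802, -3.037, 0.0]
wrist_force: [0.3, 0.1, -0.3]
opening: 0.138
```

Run:
```python
from h import *
todo((.5055,-.1672,.059),60.5)
```

```text
t 3.5833 pos [ 0.5046937  -0.16676041  0.05852388] yaw 60.407063543796745 open 0.13848650405926108 F [ 0.319562    0.09580181 -0.31992433] T [-0.03183727 -0.07477783  0.04140061]
shift mm [-0.9  0.  -0.5] turn [-0.  -0.  -0.1] q [ 0.76  0.28 -0.55  1.92  0.17  0.98  1.19]
```

>>> move_arm(commands=[[[0, 0, 0], [0, 0, 0]], [[0, 0, 0], [0, 0, 3]], [[0, 0, 0], [0, 0, 6]], [[0, 0, 0], [0, 0, 10]], [[0, 0, 0], [0, 0, 14]]], squeeze=15)

```text
time: 4.0
tool_pos: [0.5051, -0.1664, 0.0585]
tool_rot: [1.171, 2.915, 0.001]
wrist_force: [2.1, 0.7, -2.1]
opening: 0.136
```

Run:
```python
from h import *
todo((.5047,-.1667,.0585),4)
```

```text
t 4.0 pos [ 0.50513439 -0.16640337  0.05849028] yaw 46.22151467985987 open 0.13605771184734644 F [ 2.1259343   0.69155759 -2.05441429] T [ 0.19793755 -0.45117827  0.13435336]
shift mm [ 0.1 -0.5 -0. ] turn [ 0.1 -0.  42.2] q [ 0.72  0.28 -0.51  1.92  0.16  0.98  0.95]
```

>>> move_arm(commands=[[[0, 0, 0], [0, 0, 4]], [[0, 0, 0], [0, 0, 8]], [[0, 0, 0], [0, 0, 12]], [[0, 0, 0], [0, 0, 16]], [[0, 0, 0], [0, 0, 20]]])

```text
time: 4.42
tool_pos: [0.5059, -0.1662, 0.0585]
tool_rot: [1.658, 2.666, 0.003]
wrist_force: [4.5, 0.1, -4.0]
opening: 0.139
```

Run:
```python
from h import *
todo((.5047,-.1667,.0585),4)
```

```text
t 4.4167 pos [ 0.50594506 -0.16619593  0.05846464] yaw 26.231676457723736 open 0.13875892608603596 F [ 4.45120827  0.06591348 -3.98909618] T [ 0.20861987 -0.94884005  0.10164436]
shift mm [ 0.1 -1.3 -0. ] turn [ 0.2  0.  22.2] q [ 0.68  0.27 -0.46  1.93  0.14  0.98  0.61]
```

>>> move_arm(commands=[[[0, 0.5, 0], [0, 0, 4]], [[0, 1, 0], [0, 0, 8]], [[0, 1, 0], [0, 0, 12]], [[0, 1, 0], [0, 0, 16]], [[0, 1, 0], [0, 0, 19]]])

```text
time: 4.83
tool_pos: [0.507, -0.1662, 0.0584]
tool_rot: [2.075, 2.355, 0.003]
wrist_force: [3.5, -0.7, -4.6]
opening: 0.137
```

Run:
```python
from h import *
todo((.5057,-.1667,.0585),4)
```

```text
t 4.8333 pos [ 0.50696213 -0.16623045  0.05841794] yaw 7.228499188252877 open 0.13734075636811646 F [ 3.48157412 -0.65292566 -4.61670502] T [-0.08705399 -1.0244473   0.11306767]
shift mm [-0.3 -1.3 -0.1] turn [0.2 0.  3.2] q [ 0.64  0.26 -0.42  1.92  0.13  0.97  0.29]
```

>>> move_arm(commands=[[[0, 0.5, 0], [0, 0, 2]], [[0, 0.5, 0], [0, 0, 3]], [[0, 0.5, 0], [0, 0, 3]]])

```text
time: 5.08
tool_pos: [0.5071, -0.1663, 0.0584]
tool_rot: [2.133, 2.304, 0.002]
wrist_force: [4.9, -1.0, -5.8]
opening: 0.136
```

>>> move_arm(commands=[[[0, 0, 0], [0, 0, 0]], [[0, 0, 0], [0, 0, 0]], [[0, 0, 0], [0, 0, 0]], [[0, 0, 0], [0, 0, 0]], [[0, 0, 0], [0, 0, 0]]], grip=0)

```text
time: 5.5
tool_pos: [0.5058, -0.1662, 0.0586]
tool_rot: [-2.134, -2.305, 0.001]
wrist_force: [0.3, -0.1, 0.6]
opening: 0.426
```

>>> move_arm(commands=[[[0, 0, 0], [0, 0, 0]], [[0, 0, 0], [0, 0, 0]], [[0, 0, 0], [0, 0, 0]], [[0, 0, 0], [0, 0, 0]], [[0, 0, 0], [0, 0, 0]]])

```text
time: 5.92
tool_pos: [0.5061, -0.1662, 0.0585]
tool_rot: [-2.134, -2.305, 0.0]
wrist_force: [-0.1, 0.3, -0.3]
opening: 0.807
```

Run:
```python
from h import *
todo((.5057,-.1667,.0585),4)
```

```text
t 5.9167 pos [ 0.50611146 -0.16621344  0.05853524] yaw 4.406589328429971 open 0.8069209439724903 F [-0.05803817  0.3460393  -0.31830291] T [-0.04468113 -0.07166556  0.00973899]
shift mm [-0.5 -0.4  0. ] turn [-0.   0.   0.4] q [ 0.63  0.26 -0.41  1.92  0.13  0.98  0.24]
```

>>> move_arm(commands=[[[0, 0, -15], [0, 0, 0]], [[0, 0, -50], [0, 0, 0]], [[0, 0, -90], [0, 0, 0]], [[20, 0, -125], [0, 0, 0]], [[60, 0, -130], [0, 0, 0]]])

```text
time: 6.33
tool_pos: [0.5051, -0.1117, 0.1952]
tool_rot: [2.137, 2.287, 0.005]
wrist_force: [1.2, 0.3, -0.0]
opening: 0.991
```

>>> move_arm(commands=[[[40, 0, 0], [0, 0, 0]], [[80, 0, 0], [0, 0, 0]], [[120, 0, 0], [0, 0, 0]], [[160, 0, 0], [0, 0, 0]], [[200, 0, 0], [0, 0, 0]]])

```text
time: 6.75
tool_pos: [0.4857, 0.0948, 0.1888]
tool_rot: [2.134, 2.304, 0.0]
wrist_force: [1.3, 1.0, -0.4]
opening: 1.001
```

Run:
```python
from h import *
import cv2
todo((.5057,-.1667,.0585),4)
a=capture("top");b=capture("scene")
cv2.imwrite("pics/top3.png",a[:,:,::-1]);cv2.imwrite("pics/scene3.png",b[:,:,::-1])
u=lambda i:cv2.resize(i,(400,400),interpolation=cv2.INTER_CUBIC)
cv2.imwrite("pics/g3.png",np.hstack([u(a[120:245,335:460]),u(b[130:280,45:195])])[:,:,::-1])
```

```text
t 6.75 pos [0.4856924  0.09476114 0.18882734] yaw 4.387002602085768 open 1.0011714321427327 F [ 1.30777397  1.0014181  -0.38589641] T [-0.00808025 -0.13810019  0.01687612]
shift mm [-2.621e+02 -2.000e-01  1.305e+02] turn [0.  0.  0.4] q [ 0.39  0.05 -0.65  1.87  0.04  1.23 -0.2 ]
```

View pics/g3.png

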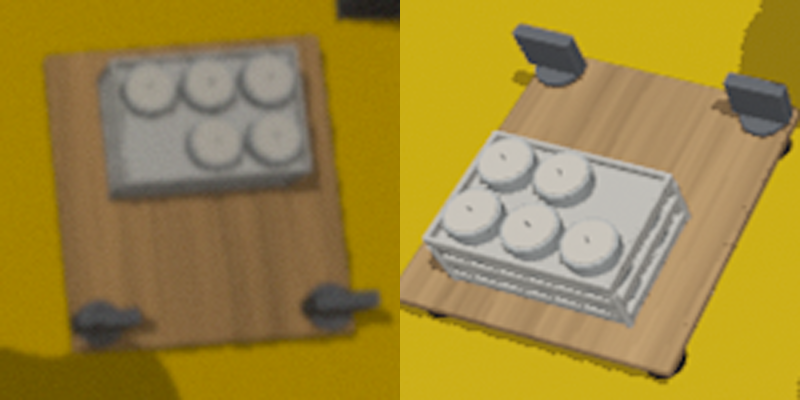

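Run:
```python
import cv2,numpy as np
s=cv2.imread("pics/scene3.png"); 
u=lambda i:cv2.convertScaleAbs(cv2.resize(i,(400,400),interpolation=cv2.INTER_NEAREST),alpha=1.5)
cv2.imwrite("pics/k3.png",np.hstack([u(s[133:173,82:122]),u(s[150:190,160:200])]))
```

```text
(no output)
```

View pics/k3.png

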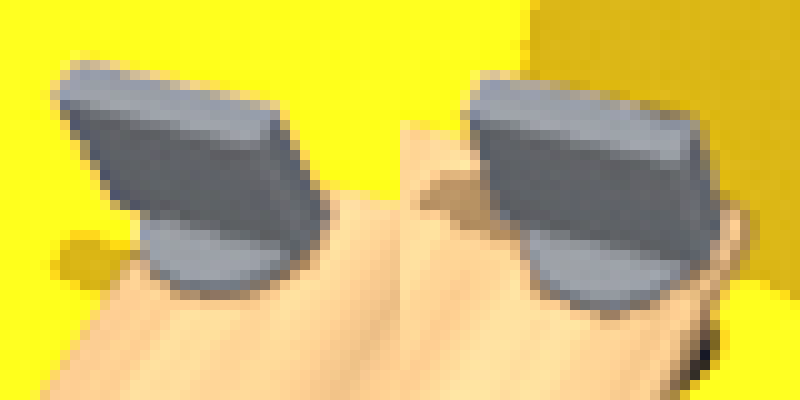

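Run:
```python
from h import *
import cv2
s=cv2.imread("pics/scene3.png").astype(float)
g=s[:,:,0]+0*s[:,:,1]   # blue channel: grey vs yellow
gr=s.mean(2)
def edge(ch,cols,r0,r1,sign):
    pts=[]
    for (c,ra,rb) in [(c,int(r0(c)),int(r1(c))) for c in cols]:
        d=sign*np.diff(ch[ra:rb,c]); d[d<0]=0
        k=d.argmax(); lo=max(0,k-1);w=d[lo:k+2]; pts.append((c,ra+.5+(w*np.arange(lo,lo+len(w))).sum()/w.sum()))
    p=np.array(pts); vx,vy,x,y=cv2.fitLine(p.astype(np.float32),cv2.DIST_HUBER,0,.01,.01).ravel()
    f=lambda c:y+vy/vx*(c-x); print("resid",np.round(np.std(p[:,1]-f(p[:,0])),2)); return f
def ang(n,f,c0,c1,z):
    a,b=ray(n,c0,f(c0),z),ray(n,c1,f(c1),z);d=b-a
    print(np.round(a,4),np.round(b,4),"deg",np.degrees(np.arctan2(d[1],d[0]))%180)
# bar lower edge of top face (light->dark) ; upper edge yellow->grey in blue
for name,x0,y0,x1,y1,xa,ya,xb,yb in(("twin",88,143.5,108,147.8,90,139,109,143.3),("knob",167,161.8,188.5,166.2,169,157.3,189,161.8)):
    L=lambda c:y0+(y1-y0)*(c-x0)/(x1-x0)-2.0; H=lambda c:L(c)+5
    f=edge(gr,range(int(x0)+3,int(x1)-2),L,H,-1); print(name,"near"); ang("scene",f,x0,x1,.076)
    L2=lambda c:ya+(yb-ya)*(c-xa)/(xb-xa)-2.5; H2=lambda c:L2(c)+6
    f=edge(g,range(int(xa)+2,int(xb)-2),L2,H2,1); print(name,"far"); ang("scene",f,xa,xb,.076)
# stand front edge between knobs: from crop coords
f=edge(g,range(122,158),lambda c:152+(c-118)*.2-5,lambda c:152+(c-118)*.2+9,1); print("front edge"); ang("scene",f,122,158,.032)
```

```text
resid 0.1
twin near
[ 0.5255 -0.3575  0.076 ] [ 0.523  -0.3133  0.076 ] deg 93.30653157224154
resid 0.1
twin far
[ 0.5137 -0.3606  0.076 ] [ 0.511  -0.3185  0.076 ] deg 93.55600485435733
resid 0.09
knob near
[ 0.5144 -0.1877  0.076 ] [ 0.5111 -0.1435  0.076 ] deg 94.28634404716236
resid 0.15
knob far
[ 0.5024 -0.1897  0.076 ] [ 0.5003 -0.1477  0.076 ] deg 92.83616593629331
resid 0.09
front edge
[ 0.4973 -0.312   0.032 ] [ 0.4919 -0.2307  0.032 ] deg 93.85994327878362
```

```bash
python3 -c "
from cell import *
print(hand_in()); print(read_state()['time'])"
```

```text
the job is handed in; nothing more can be done
None
the job is handed in; nothing more can be done
```

I gripped the backed-off foot's bar knob and turned it about 56° (0.98 rad) clockwise. Then I let go, lifted clear and handed the job in, with about 7 s on the clock of the 38 s allowed.

**Bar angle:** after release, the bar lies at 93.6° in the scene image. The two edges I fitted read 94.3° and 92.8°. For comparison, the stand's front edge is at 93.9° and the twin foot's knob at 93.4°. So the bar is parallel to within about half a degree on average, or about 1° on the worse edge.

**Forces:** the highest wrist readings I saw were about 8 N and 1 N m, near the end of the turn. The reading returned to zero once I let go.

**Stand position:** the knob's measured position changed by about 1.5 mm, within camera accuracy plus the stand levelling. The arm was well clear of the stand at hand-in.

**Not checked:** I did not measure the stand's level directly. I take it from the knob sitting at its right angle.

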